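Find the heavy side of a sealed vibrator by its crank and hold it down

TASK

The vibrator on the bench has an off-centre weight sealed inside its housing, and the crank has been clamped on its shaft at no particular angle to it. Take the crank by its grip and turn it over by hand, at least to the opposite side of its circle from where it stood, to feel which way the shaft is heavy; then bring the heavy side to the bottom and keep hold of the grip there, quite still, so that a mate can put the transport lock screw in. The program finishes while still holding the crank; leave the loose things round about where they lie.

Things in the scene. Friction and masses are not known exactly. Their poses are not given: they have to be found in the camera images.
- vibrator: Grey oil-driven vibrator, 225 mm long, 136 mm drum, fixed to the bench, oil motor behind, crank in front. Origin: on the bench under the drum; x axis level along the shaft, away from the crank; y left, z up. Shaft 145 mm above the bench. The sealed weight pulls the shaft with 0.3 to 0.46 N m at most; the seal drags steadily with 0.55 N m either way, so the shaft stays where left and at rest the drag hides the pull.
- shaft_axis (a point): Point on the shaft's centre line in front of the vibrator, 145 mm above the bench, in the middle plane of the crank grip (148 mm from the vibrator's origin, towards its -x): the centre of the circle on which grip_centre runs, radius 70 mm.
- grip_centre (a point): Middle of the crank's black grip: round, 26 mm thick, 100 mm long, level along the shaft's direction, free to revolve on its pin, so one upright gripper pose serves all round. 56 mm in front of the crank arm, 75 to 215 mm above the bench. The crank is counterweighted and has no heavy side of its own. A slow creep shows the pull: 4 to 7 N at the grip, to and fro once a turn, on top of the steady drag.
- crank (a joint): Turn of the crank and shaft about the vibrator's x axis, rad, any number of turns: 0 with the grip straight up; growing, the grip goes from the top towards the vibrator's -y side. It says nothing of where the heavy side is: that differs each time and cannot be seen.
- lock_screw: Bystander: steel lock screw lying on the bench, 53 mm long, 19 mm head. Origin under its head.
- grease_tube: Bystander: red grease cartridge lying on the bench, 167 mm long, 36 mm thick. Origin under its middle.
- nut_2: Bystander: steel union nut lying flat, 42 mm wide, 22 mm high. Origin under its middle.

How it is judged:
On the way:
1. the crank has been turned by its grip to the opposite side of its circle (distance of grip_centre from where it was at the start of the episode above 0.115 m and contact force between the fingers and crank above 0.5 N), for 0.1 s.
At the end, for the whole second after the job is handed in: The heavy side of the shaft points straight down within 17 degrees, the shaft stands still (under 0.05 rad/s), and the gripper still holds the crank by its grip (within 45 mm of the grip's middle) with more than 5 N (angle between eccentric's own z axis and vertical below 0.3 rad and contact force between the fingers and crank above 5 N and distance between the grasp point and grip_centre below 0.045 m and velocity of joint crank between -0.05 and 0.05 rad/s); the arm keeps its last pose, push and grip.
It fails at once if a loose thing round about is moved more than 3 cm (distance of any of lock_screw, grease_tube, nut_2 from where it was at the start of the episode above 0.03 m).
It also fails if it takes over 64 s, if anything falls off the work surface, if the arm or the gripper's body presses on something with over 40 N, if the wrist force passes 120 N, or if a joint passes its speed limit or range.

ROBOT

A 7-joint arm with a two-finger parallel gripper is mounted at the origin on a cart in front of the work surface, level with it; the furniture and walls round the work are solid. World frame = base frame: x ahead of the robot, y to its left, z up, the work surface at z = 0. Lengths are in m, angles in rad, forces in N, time in s.
With the tool pointing down it reaches from about 0.425 to 0.925 m from the base axis. Payload 6.8 kg.
Tool frame: the origin (TCP) lies on the centre line of the jaws, within the pads' length; the fingertips stand 14 mm ahead of it and the grasp point (between the pads) lies 5 mm behind it (r.nose_length is the distance from the TCP to the fingertips, in m); z points along the fingers, y is the direction in which the jaws open and shut (so a half turn about z gives the same grasp; the last joint's range is limited). The gripper opens to 85 mm and grips with 20 to 120 N. Pads are 22 mm wide; open, the fingers measure 114 mm over their backs; the gripper's body (76 mm by 85 mm) begins 54 mm behind the grasp point. The pads swing forward as they close: fully open they stand 13 mm farther back than shut.
Start: joints at [-0.108, 0.477, 0.022, 1.555, -0.011, 1.109, -0.083], TCP at [0.675, 0, 0.245] pointing down, gripper open.
Joint ranges: [-2.96, 2.96], [-0.34, 2.1], [-1.41, 1.46], [0.24, 2.44], [-1.37, 4.51], [0.17, 1.92], [-2.96, 2.96]. Speed limits (rad/s): [2.39, 2.39, 3.14, 3.14, 3.14, 3.14, 3.14].

INTERFACE

Orientations are given as a rotation vector (axis times angle).
In Python, from bench import r, imaging, look_for, outline_of gives the robot as it stands. The module is installed in compiled form; this text tells all that it offers.
- The arm moves only by the tool carry_out, never from a script. Its arguments are lists of equal length, an entry for each row: "offset": the shift along the tool's x, y, z as a fraction of full scale, a list of three; "turn": the turn, a rotation vector about the tool's x, y, z as a fraction of full scale, a list of three. A call has 1 to 8 rows; each row is the pose to reach, as a shift and turn from the pose commanded when the call began, along the tool's axes at that moment; what a row does not reach only later rows make up. Full scale, the value 1, is 0.5 m for a shift and 1.5 rad for a turn. A row lasts 1/10 s, in which the tool goes at most 50 mm and 8.59 degrees, less where a joint would pass 70% of its speed; a pose out of reach is approached as far as the arm can. A call with a number of a shift or a turn outside -1 to 1 is refused whole. A call with a gripper value outside its range is refused whole. "hand" is the closure, from 0 (fully open) to 1 (shut), set as the call begins (left out, the last holds). The fingers move at their own pace and stop on an object; "force" is the grip in N (left out, the last holds). Time passes only in rows, so rows that repeat a pose let the fingers close. It gives the time, the measured TCP pose, the force and the opening at its end, in the units of the state.
- r.get_obs(): the state, without advancing time (a new reading comes with each control period).
- imaging.grab_frame(name): name is "scene" or "side" or "wrist"; returns a dict with "pixels" (384x512x3 uint8, red, green, blue), "fx", "fy", "cx", "cy" (pixels), "k1" (the pictures are not rectified: a ray, as slopes to the right and down, at radius r is drawn at 1 + k1 r^2 times it, then the intrinsics apply), "R" (3x3) and "t" (3): a world point X has camera coordinates R X + t. Camera axes: x right, y down, z forward; pixel columns grow to the right and rows downward; lengths in m; the calibration is good to about 2 mm. A picture is of the moment at which its call begins. There is no depth.
- r.hand_in(): hands the job in, once; it reports no verdict.
Trained networks look in the newest picture that a camera, given by its name, has taken for a name from the list of things; names that differ only in an ending like _2 or _b are one class to them, and where a whole thing is asked for, a point or a joint stands for the part that bears it (a point fixed in the world has none). Each returns a list of dicts, best first, with "score" (0 to 1); they miss things now and then, are a little off and sometimes report something else, mostly with a low value. They report only what shows in the picture. A call takes as long as a camera call.
- look_for(query, camera): "xyz" ([x, y, z] in m, in the coordinates of the camera as it stood for that picture, good to about 4 mm: the middle of the surface that is visible of it).
- outline_of(query, camera): "region" (384x512 bool, what is visible of it).
The state is a dict: "clock": time; "joints": joint angles; "qvel": joint speeds; "tau": joint torques, N m; "tcp_pos": TCP position; "orientation": TCP orientation; "contact_force": force on the tool from outside, world axes, zero at the start; "moment": the same for the moment, N m; "grip_width": finger opening in m.
Only numpy, scipy, OpenCV 4.12 (cv2) and the standard library are available. Lean on these libraries where they do the work, as an engineer would, in place of code of your own. Each camera call takes 0.05 s, during which the arm holds its last target. There are 200 camera calls.

## Working session

There is one attempt and no reset: what is moved stays moved. The work goes in short steps, Python scripts to look and compute and a tool call to move; the robot and the scene stay as the last step left them, time stands still between calls to the robot, and variables do not carry over. Pictures are saved under pics/ and viewed, about 8 in all and at most 12, crops included, and the job is handed in when it is done.

Besides the shell and the picture viewer there is one more tool, called after ">>>" as name(argument=value, ...) on one line, values as JSON. carry_out: Moves the arm, as the interface text tells. Shift numbers are shares of 0.5 m and turn numbers shares of 1.5 rad, none past 1 either way. Its arguments: {"type":"object","properties":{"offset":{"type":"array","items":{"type":"array","items":{"type":"number","minimum":-1,"maximum":1}}},"turn":{"type":"array","items":{"type":"array","items":{"type":"number","minimum":-1,"maximum":1}}},"hand":{"type":"number"},"force":{"type":"number"}},"required":["offset","turn"]}

```bash
mkdir -p pics; cat > h.py <<'E'
from bench import r, imaging, look_for, outline_of
import numpy as np, cv2
def cam2w(f,p): return np.array(f["R"]).T@(np.array(p)-np.array(f["t"]))
def proj(f,X):
    c=np.array(f["R"])@np.array(X)+np.array(f["t"]); s=c[:2]/c[2]; s=s*(1+f["k1"]*(s@s)); return s*[f["fx"],f["fy"]]+[f["cx"],f["cy"]]
def save(f,n): cv2.imwrite("pics/"+n,cv2.cvtColor(f["pixels"],cv2.COLOR_RGB2BGR))
E
python3 - <<'E'
from h import *
o=r.get_obs(); print({k:np.round(v,3).tolist() for k,v in o.items()}, r.nose_length)
for c in ["scene","side"]:
    f=imaging.grab_frame(c); save(f,c+"0.png")
    print(c,"campos",np.round(-np.array(f["R"]).T@np.array(f["t"]),3))
    for q in ["vibrator","grip_centre","crank","lock_screw","grease_tube","nut_2"]:
        for d in look_for(q,c)[:2]: print(c,q,round(d["score"],2),np.round(cam2w(f,d["xyz"]),3), np.round(proj(f,cam2w(f,d["xyz"]))))
E
python3 -c "
import cv2,numpy as np
a=cv2.imread('pics/scene0.png');b=cv2.imread('pics/side0.png')
cv2.imwrite('pics/both0.png',cv2.resize(np.vstack([a,b]),(400,600)))"
```

```text
{'clock': 0.0, 'joints': [-0.108, 0.478, 0.022, 1.556, -0.011, 1.109, -0.083], 'qvel': [-0.001, -0.001, 0.0, 0.0, -0.001, 0.001, 0.001], 'tau': [-0.001, -59.644, 1.608, -28.119, 0.012, 0.009, 0.0], 'tcp_pos': [0.674, -0.0, 0.244], 'orientation': [-2.221, -2.221, 0.002], 'contact_force': [-0.762, 0.497, 0.237], 'moment': [-0.019, 0.001, 0.02], 'grip_width': 0.085} 0.014
scene campos [0.091 0.873 0.769]
scene vibrator 0.84 [0.596 0.288 0.139] [238. 162.]
scene grip_centre 0.71 [0.512 0.272 0.112] [272. 182.]
scene crank 0.65 [0.516 0.272 0.113] [270. 181.]
scene lock_screw 0.33 [0.6   0.287 0.144] [236. 160.]
scene grease_tube 0.55 [0.6   0.519 0.035] [171. 254.]
scene nut_2 0.49 [0.339 0.208 0.018] [348. 227.]
side campos [0.197 1.082 0.552]
side crank 0.69 [0.509 0.271 0.11 ] [262. 188.]
side lock_screw 0.43 [0.417 0.486 0.013] [262. 272.]
side grease_tube 0.7 [0.591 0.483 0.031] [196. 246.]
side nut_2 0.56 [0.339 0.213 0.013] [323. 223.]
```

View pics/scene0.png

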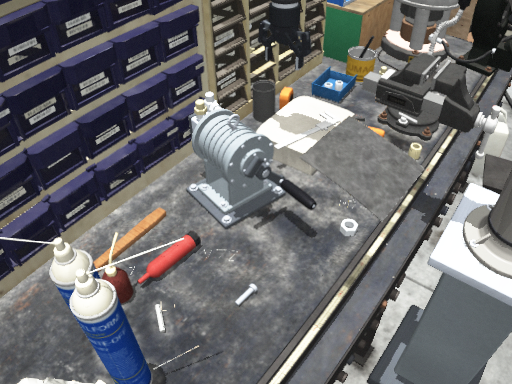

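View pics/side0.png

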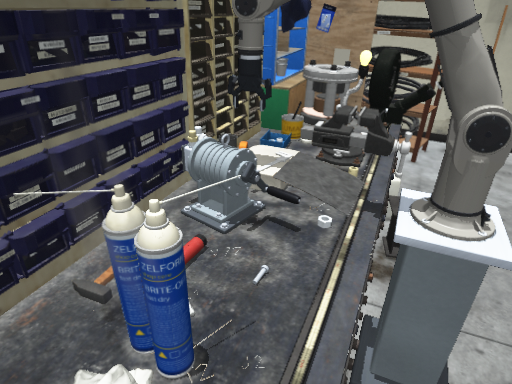

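The scene view shows the vibrator at (235,165), with the black grip running from about (280,182) to (314,205). In the side view the grip runs from (268,187) to (299,200). I'll zoom in and triangulate it.

```bash
python3 - <<'E'
from h import *
ims=[]
for n,(x,y) in {"scene0.png":(180,90),"side0.png":(175,125)}.items():
    a=cv2.imread("pics/"+n)[y:y+140,x:x+140]; ims.append(cv2.resize(a,(560//7*5,400),interpolation=cv2.INTER_CUBIC))
cv2.imwrite("pics/crop1.png",np.hstack(ims))
for c in ["scene","side"]:
    f=imaging.grab_frame(c); 
    np.savez(c+".npz",**{k:f[k] for k in f})
    for q in ["crank","vibrator"]:
        d=outline_of(q,c)
        if d:
            m=d[0]["region"]; ys,xs=np.nonzero(m); dark=m&(f["pixels"].max(2)<60); yd,xd=np.nonzero(dark)
            print(c,q,d[0]["score"],xs.min(),xs.max(),ys.min(),ys.max(),m.sum(),"dark",dark.sum(),xd.min(),xd.max(),yd.min(),yd.max())
E
```

```text
scene crank 0.72 245 315 157 208 944 dark 361 251 315 161 208
scene vibrator 0.79 186 315 93 228 8541 dark 389 190 315 107 221
side crank 0.83 242 300 161 203 737 dark 461 242 300 165 203
side vibrator 0.66 181 300 126 232 6262 dark 621 182 300 133 232
```

View pics/crop1.png

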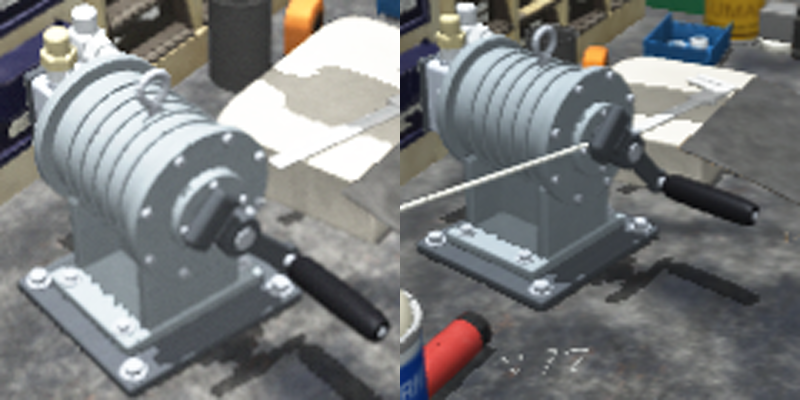

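The crops show the grip's near and far ends, the shaft nub and the base plate. Next I triangulate those points from the two views.

```bash
python3 - <<'E'
from h import *
from scipy.optimize import least_squares
F={c:dict(np.load(c+".npz")) for c in ["scene","side"]}
def tri(a,b):
    s=least_squares(lambda X:np.r_[proj(F["scene"],X)-a,proj(F["side"],X)-b],[.5,.27,.12]); return s.x,np.abs(s.fun).max()
P={}
for n,a,b in [("near",(313.7,206.2),(299.2,200.6)),("far",(282.2,181.7),(268.5,189)),("nub",(265.8,172.6),(256.6,178.2))]:
    P[n],e=tri(a,b); print(n,P[n].round(4),round(e,2))
d=P["far"]-P["near"]; print("len",np.linalg.norm(d),"yaw",np.degrees(np.arctan2(d[1],d[0])),"dz",d[2],"mid",(P["far"]+P["near"])/2)
def ground(f,p,z=0.):
    s=least_squares(lambda X:proj(f,[X[0],X[1],z])-p,[.5,.3]); return s.x
# base plate corners (front-left bottom, back-left, front-right)
C=[(226.2,227.2),(187,189.5),(284.3,192)]
for c in C: print("corner",ground(F["scene"],c,0.0).round(3))
E
```

```text
near [0.4034 0.2662 0.0951] 0.28
far [0.5009 0.2448 0.0984] 0.69
nub [0.5213 0.2823 0.1423] 0.19
len 0.09986907523213727 yaw -12.349847204417634 dz 0.003288150844419746 mid [0.45216074 0.25551766 0.09676784]
corner [0.578 0.364]
corner [0.744 0.324]
corner [0.536 0.181]
```

```bash
python3 - <<'E'
from h import *
from scipy.spatial.transform import Rotation as Ro
f=imaging.grab_frame("wrist"); o=r.get_obs(); T=Ro.from_rotvec(o["orientation"]).as_matrix()
c=-np.array(f["R"]).T@f["t"]; print("cam in tool",(T.T@(c-o["tcp_pos"])).round(3), (T.T@np.array(f["R"]).T[:,2]).round(2))
yaw=np.radians(-12.9); x=np.array([np.cos(yaw),np.sin(yaw),0]); y=np.array([-x[1],x[0],0])
mid=np.array([.4522,.2555,.096]); tgt=mid-.010*x; print("target",tgt)
for z in (.245+.07,.2): print("offset frac",(T.T@(np.array([tgt[0],tgt[1],z])-o["tcp_pos"])/.5).round(3))
print("turn frac",-(np.pi/2+yaw)/1.5, o["clock"])
E
```

```text
cam in tool [ 0.082  0.001 -0.127] [-0.32 -0.    0.95]
target [0.44245239 0.2577325  0.096     ]
offset frac [ 0.515 -0.465 -0.139]
offset frac [ 0.515 -0.465  0.091]
turn frac -0.8970992355250854 1.05
```

>>> carry_out(offset=[[0,0,-0.1],[0.05,-0.05,-0.14],[0.13,-0.12,-0.14],[0.2,-0.18,-0.14],[0.27,-0.25,-0.14],[0.34,-0.31,-0.14],[0.41,-0.37,-0.14],[0.48,-0.43,-0.14]], turn=[[0,0,-0.08],[0,0,-0.17],[0,0,-0.26],[0,0,-0.35],[0,0,-0.44],[0,0,-0.53],[0,0,-0.62],[0,0,-0.71]], hand=0)

```text
clock: 1.85
tcp_pos: [0.4586, 0.2411, 0.3156]
orientation: [0.778, 3.043, 0.0]
contact_force: [0.3, 0.0, -0.3]
grip_width: 0.0852
```

```bash
python3 - <<'E'
from h import *
from scipy.spatial.transform import Rotation as Ro
o=r.get_obs(); T=Ro.from_rotvec(o["orientation"]).as_matrix(); print(o["tcp_pos"],T.round(3))
tgt=np.array([.4425,.2577,.2]); print((T.T@(tgt-o["tcp_pos"])/.5).round(3))
yd=np.radians(-12.9); print("remaining", (Ro.from_matrix(T).inv()*Ro.from_matrix(np.array([[-np.cos(yd),-np.sin(yd),0],[-np.sin(yd),np.cos(yd),0],[0,0,-1]]).T.T)).as_rotvec()/1.5)
E
```

```text
[0.45861373 0.24111773 0.31563299] [[-0.877  0.48   0.001]
 [ 0.48   0.877  0.   ]
 [-0.001  0.    -1.   ]]
[0.044 0.014 0.231]
remaining [ 0.00026214  0.00047861 -0.18350821]
```

>>> carry_out(offset=[[0.02,0.01,0.06],[0.04,0.014,0.12],[0.044,0.014,0.18],[0.044,0.014,0.22],[0.044,0.014,0.22]], turn=[[0,0,-0.09],[0,0,-0.185],[0,0,-0.185],[0,0,-0.185],[0,0,-0.185]])

```text
clock: 2.35
tcp_pos: [0.4425, 0.2557, 0.2028]
orientation: [-0.357, -3.117, 0.005]
contact_force: [-0.8, -0.5, 1.2]
grip_width: 0.0854
```

```bash
python3 - <<'E'
from h import *
from scipy.spatial.transform import Rotation as Ro
f=imaging.grab_frame("wrist"); save(f,"w1.png"); o=r.get_obs(); T=Ro.from_rotvec(o["orientation"]).as_matrix(); print(o["tcp_pos"],o["contact_force"],T.round(3))
np.savez("w.npz",**{k:f[k] for k in f})
print("expected near/far/mid px",[proj(f,p).round() for p in ([.4034,.2662,.0951],[.5009,.2448,.0984],[.4522,.2555,.096])])
for d in look_for("grip_centre","wrist")[:2]: print(d["score"],cam2w(f,d["xyz"]).round(4),proj(f,cam2w(f,d["xyz"])).round())
E
```

```text
[0.44361643 0.25637451 0.20464075] [ 0.28983596 -0.81164854 -0.15804668] [[-0.974  0.226 -0.002]
 [ 0.226  0.974 -0.001]
 [ 0.002 -0.002 -1.   ]]
expected near/far/mid px [array([258., 147.]), array([259., 262.]), array([258., 207.])]
0.95 [0.5139 0.2583 0.1063] [278. 276.]
```

View pics/w1.png

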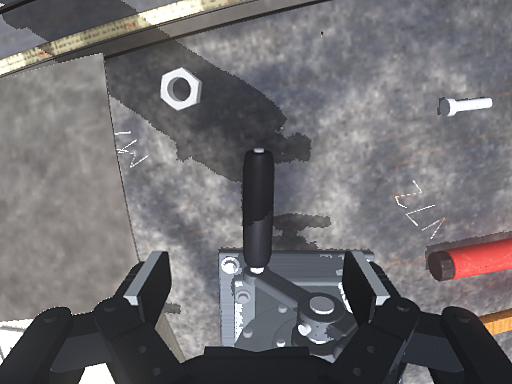

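The wrist view shows the grip upright in the picture at column 258, rows 150–267, centred between the jaws. This matches the triangulated points. I'll descend and close.

>>> carry_out(offset=[[0,0,0.06],[0,0,0.12],[0,0,0.17],[0,0,0.205],[0,0,0.226],[0,0,0.226]], turn=[[0,0,0],[0,0,0],[0,0,0],[0,0,0],[0,0,0],[0,0,0]])

```text
clock: 3.05
tcp_pos: [0.4444, 0.2568, 0.0923]
orientation: [-0.358, -3.121, 0.0]
contact_force: [0.5, 0.0, 0.4]
grip_width: 0.0856
```

```bash
python3 - <<'E'
from h import *
o=r.get_obs(); print(o["tcp_pos"],o["contact_force"])
f=imaging.grab_frame("scene"); 
g=imaging.grab_frame("side")
ims=[cv2.resize(f["pixels"][90:230,210:350],(400,400),interpolation=cv2.INTER_CUBIC),cv2.resize(g["pixels"][110:250,200:340],(400,400),interpolation=cv2.INTER_CUBIC)]
cv2.imwrite("pics/c2.png",cv2.cvtColor(np.hstack(ims),cv2.COLOR_RGB2BGR))
w=dict(np.load("w.npz"))
from scipy.optimize import least_squares
for n,p,z in [("nub",(322,304),.145),("mid",(258.5,208),.096),("near",(258.5,150),.096),("far",(257.5,267),.096)]:
    print(n,least_squares(lambda X:proj(w,[X[0],X[1],z])-p,[.5,.3]).x.round(4))
o=r.get_obs(); print(o["clock"],o["contact_force"])
E
```

```text
[0.44443297 0.25683008 0.09229603] [0.51164865 0.03256205 0.40722315]
nub [0.5192 0.2881]
mid [0.4528 0.2554]
near [0.4058 0.2662]
far [0.5072 0.242 ]
3.15 [0.00440138 0.63035937 1.28737237]
```

View pics/c2.png

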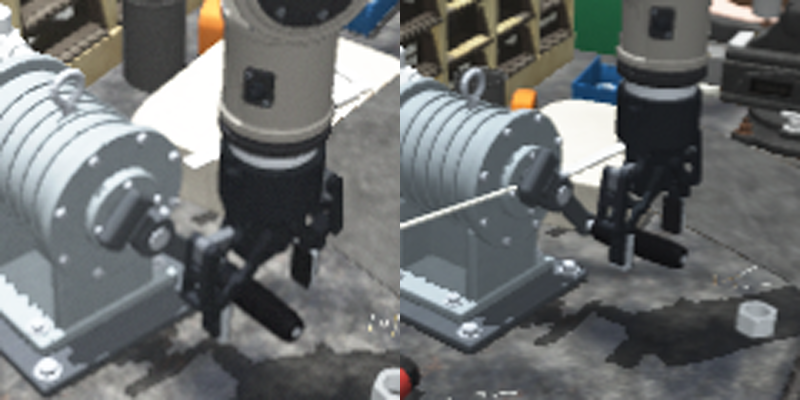

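The fingers straddle the grip, one on each side, clear of the crank arm. Closing.

>>> carry_out(offset=[[0,0,0],[0,0,0],[0,0,0],[0,0,0],[0,0,0],[0,0,0],[0,0,0],[0,0,0]], turn=[[0,0,0],[0,0,0],[0,0,0],[0,0,0],[0,0,0],[0,0,0],[0,0,0],[0,0,0]], hand=1, force=80)

```text
clock: 3.95
tcp_pos: [0.4443, 0.2567, 0.0924]
orientation: [0.358, 3.121, -0.0]
contact_force: [-0.5, -1.2, 2.2]
grip_width: 0.0235
```

```bash
python3 - <<'E'
from h import *
o=r.get_obs(); print(o["clock"],o["tcp_pos"],o["contact_force"],o["grip_width"])
th0=np.radians(138)
# direction: increasing theta: top -> -y. lateral y=-r sin, z = r cos
def rows(a,b,n=8):
    q=lambda t:np.array([-.07*np.sin(t),-.07*np.cos(t)])/.5   # tool y = vib y, tool z = down
    return [[0,*(q(a+(b-a)*(i+1)/n)-q(a)).round(4).tolist()] for i in range(n)]
for k in range(18):
    a=138+20*k; print(a,rows(np.radians(a),np.radians(a+20)))
E
```

```text
3.95 [0.44428223 0.25670524 0.09236824] [-0.52659836 -1.19046987  2.15951433] 0.023517044597032015
138 [[0, 0.0046, 0.004], [0, 0.0094, 0.0078], [0, 0.0144, 0.0113], [0, 0.0195, 0.0147], [0, 0.0247, 0.0178], [0, 0.0301, 0.0207], [0, 0.0356, 0.0234], [0, 0.0412, 0.0258]]
158 [[0, 0.0057, 0.0022], [0, 0.0115, 0.0041], [0, 0.0174, 0.0057], [0, 0.0233, 0.0071], [0, 0.0293, 0.0083], [0, 0.0354, 0.0092], [0, 0.0415, 0.0098], [0, 0.0476, 0.0101]]
178 [[0, 0.0061, 0.0001], [0, 0.0122, -0.0001], [0, 0.0183, -0.0006], [0, 0.0244, -0.0013], [0, 0.0304, -0.0023], [0, 0.0364, -0.0035], [0, 0.0423, -0.005], [0, 0.0481, -0.0068]]
198 [[0, 0.0058, -0.002], [0, 0.0114, -0.0043], [0, 0.017, -0.0068], [0, 0.0225, -0.0095], [0, 0.0278, -0.0125], [0, 0.033, -0.0157], [0, 0.038, -0.0192], [0, 0.0429, -0.0228]]
218 [[0, 0.0047, -0.0039], [0, 0.0093, -0.0079], [0, 0.0137, -0.0122], [0, 0.0178, -0.0166], [0, 0.0218, -0.0213], [0, 0.0256, -0.0261], [0, 0.0292, -0.031], [0, 0.0325, -0.0361]]
238 [[0, 0.0031, -0.0052], [0, 0.006, -0.0106], [0, 0.0087, -0.0161], [0, 0.0111, -0.0217], [0, 0.0132, -0.0275], [0, 0.
[... 1522 characters left out ...]
]]
418 [[0, -0.0031, 0.0052], [0, -0.006, 0.0106], [0, -0.0087, 0.0161], [0, -0.0111, 0.0217], [0, -0.0132, 0.0275], [0, -0.0152, 0.0333], [0, -0.0168, 0.0391], [0, -0.0182, 0.0451]]
438 [[0, -0.0011, 0.006], [0, -0.002, 0.012], [0, -0.0026, 0.0181], [0, -0.003, 0.0242], [0, -0.0031, 0.0303], [0, -0.0029, 0.0364], [0, -0.0024, 0.0425], [0, -0.0017, 0.0486]]
458 [[0, 0.001, 0.006], [0, 0.0022, 0.012], [0, 0.0037, 0.0179], [0, 0.0055, 0.0238], [0, 0.0075, 0.0295], [0, 0.0098, 0.0352], [0, 0.0123, 0.0408], [0, 0.015, 0.0462]]
478 [[0, 0.003, 0.0053], [0, 0.0062, 0.0105], [0, 0.0096, 0.0156], [0, 0.0133, 0.0205], [0, 0.0172, 0.0252], [0, 0.0212, 0.0298], [0, 0.0255, 0.0341], [0, 0.0299, 0.0383]]
```

>>> carry_out(offset=[[0,0.0046,0.004],[0,0.0094,0.0078],[0,0.0144,0.0113],[0,0.0195,0.0147],[0,0.0247,0.0178],[0,0.0301,0.0207],[0,0.0356,0.0234],[0,0.0412,0.0258]], turn=[[0,0,0],[0,0,0],[0,0,0],[0,0,0],[0,0,0],[0,0,0],[0,0,0],[0,0,0]])

```text
clock: 4.75
tcp_pos: [0.4491, 0.2765, 0.0791]
orientation: [0.359, 3.121, -0.001]
contact_force: [2.5, -4.6, -0.1]
grip_width: 0.0237
```

>>> carry_out(offset=[[0,0.0057,0.0022],[0,0.0115,0.0041],[0,0.0174,0.0057],[0,0.0233,0.0071],[0,0.0293,0.0083],[0,0.0354,0.0092],[0,0.0415,0.0098],[0,0.0476,0.0101]], turn=[[0,0,0],[0,0,0],[0,0,0],[0,0,0],[0,0,0],[0,0,0],[0,0,0],[0,0,0]])

```text
clock: 5.55
tcp_pos: [0.4546, 0.2986, 0.0737]
orientation: [-0.36, -3.121, 0.003]
contact_force: [4.1, -6.0, -3.0]
grip_width: 0.0238
```

>>> carry_out(offset=[[0,0.0061,0.0001],[0,0.0122,-0.0001],[0,0.0183,-0.0006],[0,0.0244,-0.0013],[0,0.0304,-0.0023],[0,0.0364,-0.0035],[0,0.0423,-0.005],[0,0.0481,-0.0068]], turn=[[0,0,0],[0,0,0],[0,0,0],[0,0,0],[0,0,0],[0,0,0],[0,0,0],[0,0,0]])

```text
clock: 6.35
tcp_pos: [0.4601, 0.3212, 0.0762]
orientation: [-0.36, -3.12, 0.005]
contact_force: [7.2, -6.0, -11.3]
grip_width: 0.0233
```

>>> carry_out(offset=[[0,0.0058,-0.002],[0,0.0114,-0.0043],[0,0.017,-0.0068],[0,0.0225,-0.0095],[0,0.0278,-0.0125],[0,0.033,-0.0157],[0,0.038,-0.0192],[0,0.0429,-0.0228]], turn=[[0,0,0],[0,0,0],[0,0,0],[0,0,0],[0,0,0],[0,0,0],[0,0,0],[0,0,0]])

```text
clock: 7.15
tcp_pos: [0.4655, 0.3433, 0.0873]
orientation: [0.359, 3.121, -0.002]
contact_force: [9.3, -0.8, -16.1]
grip_width: 0.0236
```

>>> carry_out(offset=[[0,0.0047,-0.0039],[0,0.0093,-0.0079],[0,0.0137,-0.0122],[0,0.0178,-0.0166],[0,0.0218,-0.0213],[0,0.0256,-0.0261],[0,0.0292,-0.031],[0,0.0325,-0.0361]], turn=[[0,0,0],[0,0,0],[0,0,0],[0,0,0],[0,0,0],[0,0,0],[0,0,0],[0,0,0]])

```text
clock: 7.95
tcp_pos: [0.4698, 0.3602, 0.1058]
orientation: [0.359, 3.119, 0.002]
contact_force: [9.9, 1.6, -14.7]
grip_width: 0.0233
```

```bash
python3 - <<'E'
from h import *
o=r.get_obs(); print(o["clock"],o["tcp_pos"],o["contact_force"],o["moment"])
E
```

```text
7.95 [0.46975372 0.36024951 0.10578854] [  9.90335708   1.55681902 -14.68145113] [ 0.29692248 -2.07558997 -0.09263664]
```

>>> carry_out(offset=[[0,0.0031,-0.0052],[0,0.006,-0.0106],[0,0.0087,-0.0161],[0,0.0111,-0.0217],[0,0.0132,-0.0275],[0,0.0152,-0.0333],[0,0.0168,-0.0391],[0,0.0182,-0.0451]], turn=[[0,0,0],[0,0,0],[0,0,0],[0,0,0],[0,0,0],[0,0,0],[0,0,0],[0,0,0]])

```text
clock: 8.75
tcp_pos: [0.4721, 0.3695, 0.1286]
orientation: [0.358, 3.119, 0.003]
contact_force: [10.1, 1.8, -13.8]
grip_width: 0.0235
```

>>> carry_out(offset=[[0,0.0011,-0.006],[0,0.002,-0.012],[0,0.0026,-0.0181],[0,0.003,-0.0242],[0,0.0031,-0.0303],[0,0.0029,-0.0364],[0,0.0024,-0.0425],[0,0.0017,-0.0486]], turn=[[0,0,0],[0,0,0],[0,0,0],[0,0,0],[0,0,0],[0,0,0],[0,0,0],[0,0,0]])

```text
clock: 9.55
tcp_pos: [0.4723, 0.3705, 0.153]
orientation: [0.358, 3.119, 0.004]
contact_force: [10.3, 2.8, -13.5]
grip_width: 0.0236
```

>>> carry_out(offset=[[0,-0.001,-0.006],[0,-0.0022,-0.012],[0,-0.0037,-0.0179],[0,-0.0055,-0.0238],[0,-0.0075,-0.0295],[0,-0.0098,-0.0352],[0,-0.0123,-0.0408],[0,-0.015,-0.0462]], turn=[[0,0,0],[0,0,0],[0,0,0],[0,0,0],[0,0,0],[0,0,0],[0,0,0],[0,0,0]])

```text
clock: 10.35
tcp_pos: [0.4706, 0.3634, 0.1762]
orientation: [0.358, 3.119, 0.004]
contact_force: [11.5, 3.6, -12.3]
grip_width: 0.0236
```

>>> carry_out(offset=[[0,-0.003,-0.0053],[0,-0.0062,-0.0105],[0,-0.0096,-0.0156],[0,-0.0133,-0.0205],[0,-0.0172,-0.0252],[0,-0.0212,-0.0298],[0,-0.0255,-0.0341],[0,-0.0299,-0.0383]], turn=[[0,0,0],[0,0,0],[0,0,0],[0,0,0],[0,0,0],[0,0,0],[0,0,0],[0,0,0]])

```text
clock: 11.15
tcp_pos: [0.467, 0.3492, 0.1953]
orientation: [0.357, 3.119, 0.005]
contact_force: [10.8, 4.0, -13.1]
grip_width: 0.0233
```

>>> carry_out(offset=[[0,-0.0046,-0.004],[0,-0.0094,-0.0078],[0,-0.0144,-0.0113],[0,-0.0195,-0.0147],[0,-0.0247,-0.0178],[0,-0.0301,-0.0207],[0,-0.0356,-0.0234],[0,-0.0412,-0.0258]], turn=[[0,0,0],[0,0,0],[0,0,0],[0,0,0],[0,0,0],[0,0,0],[0,0,0],[0,0,0]])

```text
clock: 11.95
tcp_pos: [0.4623, 0.3297, 0.2082]
orientation: [0.357, 3.119, 0.007]
contact_force: [10.7, 5.6, -14.4]
grip_width: 0.0235
```

>>> carry_out(offset=[[0,-0.0057,-0.0022],[0,-0.0115,-0.0041],[0,-0.0174,-0.0057],[0,-0.0233,-0.0071],[0,-0.0293,-0.0083],[0,-0.0354,-0.0092],[0,-0.0415,-0.0098],[0,-0.0476,-0.0101]], turn=[[0,0,0],[0,0,0],[0,0,0],[0,0,0],[0,0,0],[0,0,0],[0,0,0],[0,0,0]])

```text
clock: 12.75
tcp_pos: [0.4569, 0.3078, 0.2137]
orientation: [0.355, 3.118, 0.01]
contact_force: [10.2, 8.7, -14.9]
grip_width: 0.0234
```

>>> carry_out(offset=[[0,-0.0061,-0.0001],[0,-0.0122,0.0001],[0,-0.0183,0.0006],[0,-0.0244,0.0013],[0,-0.0304,0.0023],[0,-0.0364,0.0035],[0,-0.0423,0.005],[0,-0.0481,0.0068]], turn=[[0,0,0],[0,0,0],[0,0,0],[0,0,0],[0,0,0],[0,0,0],[0,0,0],[0,0,0]])

```text
clock: 13.55
tcp_pos: [0.4516, 0.2863, 0.2115]
orientation: [0.353, 3.117, 0.015]
contact_force: [9.1, 10.5, -7.5]
grip_width: 0.0236
```

>>> carry_out(offset=[[0,-0.0058,0.002],[0,-0.0114,0.0043],[0,-0.017,0.0068],[0,-0.0225,0.0095],[0,-0.0278,0.0125],[0,-0.033,0.0157],[0,-0.038,0.0192],[0,-0.0429,0.0228]], turn=[[0,0,0],[0,0,0],[0,0,0],[0,0,0],[0,0,0],[0,0,0],[0,0,0],[0,0,0]])

```text
clock: 14.35
tcp_pos: [0.4464, 0.2653, 0.2014]
orientation: [0.353, 3.117, 0.013]
contact_force: [2.0, 6.3, 4.9]
grip_width: 0.0232
```

>>> carry_out(offset=[[0,-0.0047,0.0039],[0,-0.0093,0.0079],[0,-0.0137,0.0122],[0,-0.0178,0.0166],[0,-0.0218,0.0213],[0,-0.0256,0.0261],[0,-0.0292,0.031],[0,-0.0325,0.0361]], turn=[[0,0,0],[0,0,0],[0,0,0],[0,0,0],[0,0,0],[0,0,0],[0,0,0],[0,0,0]])

```text
clock: 15.15
tcp_pos: [0.4419, 0.2472, 0.1827]
orientation: [0.355, 3.119, 0.006]
contact_force: [0.9, 0.6, 6.1]
grip_width: 0.0233
```

>>> carry_out(offset=[[0,-0.0031,0.0052],[0,-0.006,0.0106],[0,-0.0087,0.0161],[0,-0.0111,0.0217],[0,-0.0132,0.0275],[0,-0.0152,0.0333],[0,-0.0168,0.0391],[0,-0.0182,0.0451]], turn=[[0,0,0],[0,0,0],[0,0,0],[0,0,0],[0,0,0],[0,0,0],[0,0,0],[0,0,0]])

```text
clock: 15.95
tcp_pos: [0.4394, 0.237, 0.1591]
orientation: [0.356, 3.12, 0.003]
contact_force: [0.6, 2.3, 3.5]
grip_width: 0.0233
```

>>> carry_out(offset=[[0,-0.0011,0.006],[0,-0.002,0.012],[0,-0.0026,0.0181],[0,-0.003,0.0242],[0,-0.0031,0.0303],[0,-0.0029,0.0364],[0,-0.0024,0.0425],[0,-0.0017,0.0486]], turn=[[0,0,0],[0,0,0],[0,0,0],[0,0,0],[0,0,0],[0,0,0],[0,0,0],[0,0,0]])

```text
clock: 16.75
tcp_pos: [0.4391, 0.2357, 0.1344]
orientation: [0.357, 3.121, 0.002]
contact_force: [-0.6, 5.4, 2.4]
grip_width: 0.0233
```

>>> carry_out(offset=[[0,0.001,0.006],[0,0.0022,0.012],[0,0.0037,0.0179],[0,0.0055,0.0238],[0,0.0075,0.0295],[0,0.0098,0.0352],[0,0.0123,0.0408],[0,0.015,0.0462]], turn=[[0,0,0],[0,0,0],[0,0,0],[0,0,0],[0,0,0],[0,0,0],[0,0,0],[0,0,0]])

```text
clock: 17.55
tcp_pos: [0.4409, 0.2426, 0.1113]
orientation: [0.357, 3.121, 0.001]
contact_force: [-1.1, 4.9, 5.1]
grip_width: 0.0234
```

>>> carry_out(offset=[[0,0.003,0.0053],[0,0.0062,0.0105],[0,0.0096,0.0156],[0,0.0133,0.0205],[0,0.0172,0.0252],[0,0.0212,0.0298],[0,0.0255,0.0341],[0,0.0299,0.0383]], turn=[[0,0,0],[0,0,0],[0,0,0],[0,0,0],[0,0,0],[0,0,0],[0,0,0],[0,0,0]])

```text
clock: 18.35
tcp_pos: [0.4443, 0.2566, 0.0922]
orientation: [0.358, 3.121, -0.001]
contact_force: [-0.8, 3.3, 7.4]
grip_width: 0.023
```

```bash
cat > fit.py <<'E'
from h import *
from scipy.optimize import least_squares
D=np.array([[.4491,.2765,.0791,2.5,-4.6,-.1,1],[.4546,.2986,.0737,4.1,-6,-3,1],[.4601,.3212,.0762,7.2,-6,-11.3,1],[.4655,.3433,.0873,9.3,-.8,-16.1,1],[.4698,.3602,.1058,9.9,1.6,-14.7,1],[.4721,.3695,.1286,10.1,1.8,-13.8,1],[.4723,.3705,.153,10.3,2.8,-13.5,1],[.4706,.3634,.1762,11.5,3.6,-12.3,1],[.467,.3492,.1953,10.8,4,-13.1,1],[.4623,.3297,.2082,10.7,5.6,-14.4,1],[.4569,.3078,.2137,10.2,8.7,-14.9,1],[.4516,.2863,.2115,9.1,10.5,-7.5,1],[.4464,.2653,.2014,2,6.3,4.9,1],[.4419,.2472,.1827,.9,.6,6.1,1],[.4394,.237,.1591,.6,2.3,3.5,1],[.4391,.2357,.1344,-.6,5.4,2.4,1],[.4409,.2426,.1113,-1.1,4.9,5.1,1],[.4443,.2566,.0922,-.8,3.3,7.4,1]])
try: D=np.vstack([D,np.loadtxt("rev.txt")])
except OSError: pass
n=np.polyfit(D[:,1],D[:,0],1); yaw=-np.arctan(n[0]); y=np.array([np.sin(-yaw),np.cos(yaw)]); 
l=D[:,:2]@y; z=D[:,2]
s=least_squares(lambda p:np.hypot(l-p[0],z-p[1])-p[2],[l.mean(),z.mean(),.07]); c=s.x
th=np.unwrap(np.arctan2(-(l-c[0]),z-c[1])); print("yaw",np.degrees(yaw),"circle",c,"res",np.abs(s.fun).max())
Fl=D[:,3:5]@y; T=Fl*np.cos(th)+D[:,5]*np.sin(th); Rr=Fl*np.sin(th)*-1+D[:,5]*np.cos(th); sg=D[:,6]
for a,b,c_ in zip(np.degrees(th),T,Rr): print(round(a),round(b,1),round(c_,1))
for name,M in [("drag,A,B",[sg,np.sin(th),np.cos(th)]),("+bias y,z are same as A,B; const",[sg,np.sin(th),np.cos(th),np.ones_like(th)])]:
    if "const" in name and (sg>0).all(): continue
    M=np.array(M).T; k,*_=np.linalg.lstsq(M,T,rcond=None)
    # T=D - A sin(th+phi) -> k1=-A cos phi,k2=-A sin phi
    A=np.hypot(k[1],k[2]); phi=np.arctan2(-k[2],-k[1]); print(name,k.round(2),"A",A.round(2),"grip angle for heavy down",np.degrees(np.pi-phi)%360,"rms",np.std(T-M@k))
E
python3 fit.py
```

```text
yaw -13.831888551300885 circle [0.40331722 0.14360032 0.07001583] res 0.00036649563048410383
157 3.5 1.6
176 4.6 3.3
195 7.0 9.8
216 8.4 13.8
237 10.2 11.3
258 12.6 7.0
278 14.1 3.3
298 13.8 -0.2
317 13.6 -5.3
337 13.0 -10.1
356 11.9 -14.1
374 10.1 -10.3
394 8.2 0.4
416 5.5 2.8
437 3.9 -1.5
458 1.7 -5.4
477 2.5 -6.3
497 2.8 -7.5
drag,A,B [ 8.16 -5.08  3.11] A 5.95 grip angle for heavy down 211.47049794515772 rms 0.37307279798559456
```

Clean sinusoid: drag is about 8.2 N, pull about 6 N, and the heavy side is down with the grip at about 211°. I'll go back the other way to 211° to check for lag, logging readings as I go.

```bash
python3 - <<'E'
import numpy as np
q=lambda t:np.array([-.07*np.sin(np.radians(t)),-.07*np.cos(np.radians(t))])/.5
for k in range(7):
    a=498-41*k; print(a,[[0,*(q(a-41*(i+1)/8)-q(a)).round(4).tolist()] for i in range(8)])
E
```

```text
498 [[0, -0.0089, -0.0088], [0, -0.017, -0.0183], [0, -0.0242, -0.0286], [0, -0.0305, -0.0394], [0, -0.0358, -0.0507], [0, -0.04, -0.0625], [0, -0.0432, -0.0746], [0, -0.0453, -0.087]]
457 [[0, -0.001, -0.0125], [0, -0.0008, -0.025], [0, 0.0004, -0.0375], [0, 0.0028, -0.0497], [0, 0.0063, -0.0618], [0, 0.0108, -0.0734], [0, 0.0164, -0.0847], [0, 0.0229, -0.0953]]
416 [[0, 0.0075, -0.0101], [0, 0.0158, -0.0194], [0, 0.0249, -0.028], [0, 0.0348, -0.0357], [0, 0.0453, -0.0425], [0, 0.0563, -0.0483], [0, 0.0679, -0.0532], [0, 0.0798, -0.0569]]
375 [[0, 0.0122, -0.0027], [0, 0.0246, -0.0043], [0, 0.0372, -0.0048], [0, 0.0497, -0.0041], [0, 0.062, -0.0024], [0, 0.0742, 0.0005], [0, 0.0861, 0.0044], [0, 0.0976, 0.0094]]
334 [[0, 0.011, 0.006], [0, 0.0214, 0.0129], [0, 0.0312, 0.0208], [0, 0.0402, 0.0295], [0, 0.0484, 0.0389], [0, 0.0557, 0.0491], [0, 0.0621, 0.0598], [0, 0.0675, 0.0711]]
293 [[0, 0.0044, 0.0117], [0, 0.0077, 0.0238], [0, 0.0099, 0.0361], [0, 0.011, 0.0486], [0, 0.011, 0.0611], [0, 0.0099, 0.0736], [0, 0.0076, 0.0859], [0, 0.0043, 0.098]]
252 [[0, -0.0044, 0.0117], [0, -0.0098, 0.023], [0, -0.0162, 0.0338], [0, -0.0236, 0.0439], [0, -0.0318, 0.0533], [0, -0.0408, 0.062], [0, -0.0506, 0.0698], [0, -0.061, 0.0767]]
```

>>> carry_out(offset=[[0,-0.0089,-0.0088],[0,-0.017,-0.0183],[0,-0.0242,-0.0286],[0,-0.0305,-0.0394],[0,-0.0358,-0.0507],[0,-0.04,-0.0625],[0,-0.0432,-0.0746],[0,-0.0453,-0.087]], turn=[[0,0,0],[0,0,0],[0,0,0],[0,0,0],[0,0,0],[0,0,0],[0,0,0],[0,0,0]])

```text
clock: 19.15
tcp_pos: [0.439, 0.2355, 0.1347]
orientation: [-0.357, -3.121, -0.003]
contact_force: [4.8, 10.6, -12.8]
grip_width: 0.0235
```

>>> carry_out(offset=[[0,-0.001,-0.0125],[0,-0.0008,-0.025],[0,0.0004,-0.0375],[0,0.0028,-0.0497],[0,0.0063,-0.0618],[0,0.0108,-0.0734],[0,0.0164,-0.0847],[0,0.0229,-0.0953]], turn=[[0,0,0],[0,0,0],[0,0,0],[0,0,0],[0,0,0],[0,0,0],[0,0,0],[0,0,0]])

```text
clock: 19.95
tcp_pos: [0.4415, 0.2455, 0.1812]
orientation: [-0.358, -3.12, 0.001]
contact_force: [7.7, 9.2, -19.2]
grip_width: 0.0236
```

>>> carry_out(offset=[[0,0.0075,-0.0101],[0,0.0158,-0.0194],[0,0.0249,-0.028],[0,0.0348,-0.0357],[0,0.0453,-0.0425],[0,0.0563,-0.0483],[0,0.0679,-0.0532],[0,0.0798,-0.0569]], turn=[[0,0,0],[0,0,0],[0,0,0],[0,0,0],[0,0,0],[0,0,0],[0,0,0],[0,0,0]])

```text
clock: 20.75
tcp_pos: [0.4499, 0.2797, 0.2091]
orientation: [-0.362, -3.117, 0.015]
contact_force: [1.5, -5.5, -4.0]
grip_width: 0.0235
```

>>> carry_out(offset=[[0,0.0122,-0.0027],[0,0.0246,-0.0043],[0,0.0372,-0.0048],[0,0.0497,-0.0041],[0,0.062,-0.0024],[0,0.0742,0.0005],[0,0.0861,0.0044],[0,0.0976,0.0094]], turn=[[0,0,0],[0,0,0],[0,0,0],[0,0,0],[0,0,0],[0,0,0],[0,0,0],[0,0,0]])

```text
clock: 21.55
tcp_pos: [0.4625, 0.3307, 0.2073]
orientation: [0.36, 3.12, -0.004]
contact_force: [1.7, -1.4, 5.6]
grip_width: 0.0234
```

>>> carry_out(offset=[[0,0.011,0.006],[0,0.0214,0.0129],[0,0.0312,0.0208],[0,0.0402,0.0295],[0,0.0484,0.0389],[0,0.0557,0.0491],[0,0.0621,0.0598],[0,0.0675,0.0711]], turn=[[0,0,0],[0,0,0],[0,0,0],[0,0,0],[0,0,0],[0,0,0],[0,0,0],[0,0,0]])

```text
clock: 22.35
tcp_pos: [0.4711, 0.3653, 0.1718]
orientation: [0.359, 3.118, 0.002]
contact_force: [6.1, 2.8, 3.9]
grip_width: 0.0234
```

>>> carry_out(offset=[[0,0.0044,0.0117],[0,0.0077,0.0238],[0,0.0099,0.0361],[0,0.011,0.0486],[0,0.011,0.0611],[0,0.0099,0.0736],[0,0.0076,0.0859],[0,0.0043,0.098]], turn=[[0,0,0],[0,0,0],[0,0,0],[0,0,0],[0,0,0],[0,0,0],[0,0,0],[0,0,0]])

```text
clock: 23.15
tcp_pos: [0.4718, 0.3681, 0.1229]
orientation: [0.358, 3.118, 0.005]
contact_force: [6.8, 4.4, 3.3]
grip_width: 0.0231
```

>>> carry_out(offset=[[0,-0.0044,0.0117],[0,-0.0098,0.023],[0,-0.0162,0.0338],[0,-0.0236,0.0439],[0,-0.0318,0.0533],[0,-0.0408,0.062],[0,-0.0506,0.0698],[0,-0.061,0.0767]], turn=[[0,0,0],[0,0,0],[0,0,0],[0,0,0],[0,0,0],[0,0,0],[0,0,0],[0,0,0]])

```text
clock: 23.95
tcp_pos: [0.4649, 0.3402, 0.0848]
orientation: [0.357, 3.118, 0.009]
contact_force: [6.8, 9.6, 0.3]
grip_width: 0.0235
```

```bash
cat > rev.txt <<'E'
.439 .2355 .1347 4.8 10.6 -12.8 -1
.4415 .2455 .1812 7.7 9.2 -19.2 -1
.4499 .2797 .2091 1.5 -5.5 -4 -1
.4625 .3307 .2073 1.7 -1.4 5.6 -1
.4711 .3653 .1718 6.1 2.8 3.9 -1
.4718 .3681 .1229 6.8 4.4 3.3 -1
.4649 .3402 .0848 6.8 9.6 .3 -1
E
python3 fit.py | tail -10
python3 - <<'E'
from h import *
o=r.get_obs(); print(o["clock"],o["tcp_pos"],o["contact_force"],np.abs(o["qvel"]).max())
E
```

```text
497 2.8 -7.5
457 -14.1 -9.7
418 -10.4 -19.4
380 -6.1 -2.0
336 -3.1 4.7
294 -1.9 5.4
253 -4.9 4.7
213 -9.3 5.7
drag,A,B [ 8.21 -5.01  3.33] A 6.02 grip angle for heavy down 213.65849494772286 rms 0.46447170204844057
+bias y,z are same as A,B; const [ 8.24 -5.01  3.35 -0.08] A 6.03 grip angle for heavy down 213.74385701249204 rms 0.4633278615678179
23.95 [0.46489683 0.34021051 0.08483022] [6.79031509 9.61483611 0.28837667] 0.11238645908392371
```

Forward and reverse agree: 212–214°, and the grip now stands at 213°. Let it settle, then check.

>>> carry_out(offset=[[0,0,0],[0,0,0],[0,0,0],[0,0,0],[0,0,0],[0,0,0],[0,0,0],[0,0,0]], turn=[[0,0,0],[0,0,0],[0,0,0],[0,0,0],[0,0,0],[0,0,0],[0,0,0],[0,0,0]])

```text
clock: 24.75
tcp_pos: [0.4645, 0.3389, 0.084]
orientation: [0.358, 3.119, 0.005]
contact_force: [7.9, 6.8, -4.0]
grip_width: 0.0234
```

```bash
python3 - <<'E'
from h import *
f=imaging.grab_frame("side"); save(f,"end.png"); g=imaging.grab_frame("scene")
cv2.imwrite("pics/end.png",cv2.cvtColor(np.hstack([cv2.resize(x["pixels"][90:290,150:350],(400,400)) for x in (g,f)]),cv2.COLOR_RGB2BGR))
o=r.get_obs(); p=o["tcp_pos"]; y=np.array([np.sin(np.radians(13.83)),np.cos(np.radians(13.83))])
print(o["clock"],p,o["contact_force"],np.abs(o["qvel"]).max(),o["grip_width"],"angle",np.degrees(np.arctan2(-(p[:2]@y-.4033),p[2]-.1436))%360)
E
```

```text
24.85 [0.46453902 0.33886561 0.08405434] [ 7.20012337  6.22737712 -3.64565547] 0.0009396203227476604 0.023512914302010995 angle 211.70681555737355
```

View pics/end.png

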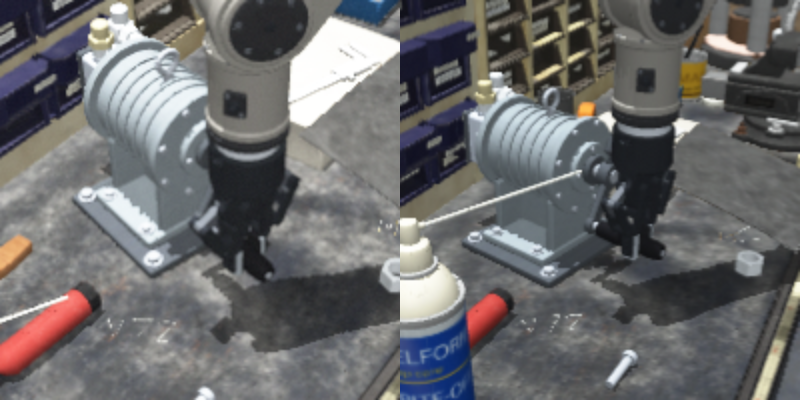

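The picture shows the grip still between the fingers near the bottom, at (245,255) in the left crop. The tube, nut and screw look undisturbed, and the arm is still. Handing in.

```bash
python3 -c "
from bench import r
print(r.hand_in())"
```

```text
the job is handed in; nothing more can be done
None
```

I turned the crank one full turn by its grip, then 287° back. I stopped with the heavy side down, as near as I could measure it, and handed the job in still holding the grip. The hand-in gave no verdict.

- **Heavy side:** the force fit gave a steady drag of 8.2 N and a pull of 6.0 N at the grip (0.57 and 0.42 N m), close to the 0.55 and within the 0.3–0.46 you gave. It put the heavy side straight down with the grip at 211.5° from the forward pass alone, and about 213.7° with both passes together.
- **Final position:** after settling, the grip stood at 211.7°, within about 2° of either figure, against the 17° allowed.
- **Holding still:** joint speeds were below 0.001 rad/s at about 24.9 s on the clock. The fingers were shut on the grip at 23.5 mm with 80 N commanded. The loose things looked undisturbed in the last picture; I did not measure their positions again.

**What disagreed or stayed unsure:**
- The finger opening read 23.5 mm on a grip given as 26 mm.
- About 7–11 N of sideways force along the shaft built up, because I set the gripper about 1° off the shaft's direction.
- A small zero error in the force sensor could shift the heavy-side angle by a few degrees.

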